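# Press the mould plate down and slide it under the drag spring of the brushing jig

## Task

With closed fingertips, press the mould plate down hard on the sprung bed of the jig and, keeping it pressed, slide it forward beneath the cross bar and its drag spring until it is fully home against the end stop; then let go and move clear. Never grasp or lift the plate, and leave the dish, the brush and the cup where they are.

Things in the scene. Friction and masses are not known exactly. Their poses are not given: they have to be found in the camera images.
- jig: Brushing jig: low metal channel fixed to the table in different places, turned up to 0.4 rad. Origin on the table under its middle; own +x is the slide direction, z up. It spans x -94 to +90 mm, 84 mm wide, open at the rear. Side rails: inner faces at y +-32 mm, tops 27.5 mm above the table.
- bar_edge (a point): Middle of the lower near edge of the jig's fixed cross bar, which lies over the channel: at jig x = 30 mm, 27.5 mm above the table. The bar is 12 mm thick along x, its top 41.5 mm above the table, two screw heads on it to 46.5 mm.
- stop_face (a point): Middle of the near face of the end stop, a block 24 mm high across the channel's far end: jig x = 80 mm, 12 mm above the table.
- sprung_bed (a joint): How far the channel's level bed is pushed down, m: 0 at rest (its top 22 mm above the table), hard limit 0.012. Needs about 6 N to start, 9 N at 5 mm, 14 N at 12 mm. With the bed at rest the plate's front end runs against the cross bar; it clears the bar with the bed pushed down over 4.5 mm (7 to 10 mm is comfortable).
- drag_leaf (a joint): Lift angle of the drag spring, rad, 0 when free: a steel leaf 36 mm wide sloping from the cross bar's far side down in the slide direction, free tip at jig x = 65 mm, 16 mm above the table. The plate passing below wedges it up by itself; it drags on the plate's top with 2 to 5 N.
- mould_plate: Loose dark metal plate on the sprung bed, 92 mm long (own x), 60 wide, 10 thick, about 0.25 kg. Origin: centre of its underside; +x is its leading end, along the jig's +x. It starts 5 to 28 mm short of the bar; home against the stop its origin is at jig x = 34 mm. Home and let go, bar and drag spring keep it down and in place.
- press_land (a point): Centre of the flat land on top of the plate behind its rib, where the fingertips press: plate x = -32 mm, 10 mm above its underside. The land runs from the plate's rear end to the rib, 28 mm. The rib (own x -18 to -13 mm, 56 mm wide, 6 mm high) can be pushed against; with the plate home it is 9 mm before the bar.
- stone_dish: Glazed dish 85 x 125 x 46 mm, bystander; origin at the centre of its underside. It stands beyond the jig.
- pastry_brush: Pastry brush 42 x 208 x 13 mm lying on the table near its front edge, bystander; origin at the centre of its underside.
- spice_cup: Cup 71 mm wide, 41 mm high, near the table's front edge left of the jig, bystander; origin at the centre of its underside.
Things that resemble listed ones, but are neither listed nor needed, are in the scene too. What is shaped like the jig but purple is not meant.

How it is judged (in metres and radians):
On the way, in this order (a step that is already met when the one before it is completed fails the run):
1. the fingers press the plate down on the sprung bed (more than 5 mm) before it goes under the cross bar (x of mould_plate in the frame of jig below -0.008 m and value of joint sprung_bed above 0.005 m and contact force between the fingers and mould_plate above 4 N), for 0.06 s.
2. the plate is under the bar and the drag spring, still pressed down by the fingers (bed more than 5.5 mm down) (x of mould_plate in the frame of jig above 0.008 m and value of joint sprung_bed above 0.0055 m and value of joint drag_leaf above 0.05 rad and contact force between the fingers and mould_plate above 4 N), for 0.06 s.
At the end, for the whole second after the job is handed in: The mould plate lies still in the jig, within 4 mm of the end stop, under the cross bar and the lifted drag spring, which hold it down (bed more than 3 mm down, plate underside less than 19.5 mm above the table); dish, brush and cup within 30 mm of where they stood (x of mould_plate in the frame of jig above 0.03 m and z of mould_plate in the frame of jig below 0.0195 m and value of joint sprung_bed above 0.003 m and value of joint drag_leaf above 0.05 rad and linear speed of mould_plate below 0.01 m/s and distance of each of stone_dish, pastry_brush, spice_cup from where it was at the start of the episode below 0.03 m); the robot touches nothing.
It fails at once if the plate is lifted out of the jig (8 mm above where it lies on the bed at rest) or tipped by more than 0.25 rad (z of mould_plate in the frame of jig above 0.03 m or angle between mould_plate's own z axis and vertical above 0.25 rad).
It fails at once if the dish, brush or cup is moved more than 30 mm (distance of any of stone_dish, pastry_brush, spice_cup from where it was at the start of the episode above 0.03 m).
It also fails if it takes over 35 s, if anything falls off the work surface, if the arm or the gripper's body presses on something with over 40 N, if the wrist force passes 120 N, or if a joint passes its speed limit or range.

## Robot

A 7-joint arm with a two-finger parallel gripper is mounted at the origin on a cart in front of the work surface, level with it; the furniture and walls round the work are solid. World frame = base frame: x ahead of the robot, y to its left, z up, the work surface at z = 0. Lengths are in mm, angles in rad, forces in N, time in s.
With the tool pointing down it reaches from about 400 to 850 mm from the base axis. Payload 6.9 kg.
Tool frame: the origin (TCP) lies at the very end of the fingers, on their centre line; the grasp point (between the pads) lies 19 mm behind it; z points along the fingers, y is the line along which they close (so a half turn about z gives the same grasp; the last joint's range is limited). The gripper opens to 85 mm and grips with 20 to 120 N. Pads are 22 mm wide; open, the fingers measure 114 mm over their backs; the gripper's body (76 mm by 85 mm) begins 54 mm behind the grasp point. The pads swing forward as they close: fully open they stand 13 mm farther back than shut.
Start: joints at [1.383, 0.507, -0.238, 1.5, 0.126, 1.149, -0.155], TCP at [180.965, -598.217, 231.275] pointing down, gripper open.
Joint ranges: [-3.08, 3.08], [-0.24, 2.05], [-1.43, 1.35], [0, 2.5], [-1.52, 4.66], [0.17, 1.96], [-2.89, 2.89]. Speed limits (rad/s): [2.39, 2.39, 3.14, 3.14, 3.14, 3.14, 3.14].

## Interface

Orientations are given as [roll, pitch, yaw] about the fixed x, y, z axes, in that order (R = Rz(yaw) Ry(pitch) Rx(roll)).
In Python, from station import read_state, capture, job_done, find_in, outline_of, pinpoint gives the robot as it stands.
- The arm moves only by the tool send_rows, never from a script. Its arguments are lists of equal length, an entry for each row: "gripper": the opening, from -1 (shut) to 1 (fully open); "translation": the shift along the tool's x, y, z in units of 500 mm (1.0 is 500 mm), a list of three; "dr": the turn, a rotation vector about the tool's x, y, z in units of pi rad (1.0 is pi rad), a list of three. A call has 1 to 20 rows; each row is the pose to reach, as a shift and turn from the pose commanded when the call began, along the tool's axes at that moment, turning the shorter way round; what a row does not reach only later rows make up. A row lasts 1/8 s, in which the tool goes at most 62.5 mm and 10.7 degrees, less where a joint would pass 70% of its speed; a pose out of reach is approached as far as the arm can. A call with a number of a shift or a turn outside -1 to 1 is refused whole. A call with a gripper value outside its range is refused whole. The fingers move at their own pace and stop on an object; "force" is the grip in N (left out, the last holds). Time passes only in rows, so rows that repeat a pose let the fingers close. It gives the time, the measured TCP pose, the force, the opening and the grip force at its end, in the units of the state.
- read_state(): the state, without advancing time (a new reading comes with each control period).
- capture(name): name is "side" or "top"; returns a dict with "pixels" (420x560x3 uint8, blue, green, red), "vertical_fov" (degrees; the focal length in pixels is half the picture's height over the tangent of half this angle, whatever the lens; pixels are square), "cx", "cy" (the principal point, pixels), "world_from_camera" (4x4, takes a point from camera to world coordinates). Camera axes: x right, y down, z forward; pixel columns grow to the right and rows downward; lengths in mm; the calibration is good to about 2 mm. A picture is of the moment at which its call begins. There is no depth.
- job_done(): hands the job in; it is judged then, once.
Trained networks look in a picture, given as the dict that the camera call returned (one of the last four; its "shot" number tells which), for a name from the list of things; names that differ only in an ending like _2 or _b are one class to them, and where a whole thing is asked for, a point or a joint stands for the part that bears it (a point fixed in the world has none). Each returns a list of dicts, best first, with "confidence" (0 to 1); they miss things now and then, are a little off and sometimes report something else, mostly with a low value. They report only what shows in the picture. A call takes as long as a camera call. They do not tell look-alikes from the thing itself.
- find_in(picture, target): "xyz" ([x, y, z] in mm, in the coordinates of the camera as it stood for that picture, good to about 4 mm: the middle of the surface that is visible of it).
- outline_of(picture, target): "mask" (420x560 bool, what is visible of it).
- pinpoint(picture, target): "xyz" ([x, y, z] in mm, in the coordinates of the camera as it stood for that picture, good to about 4 mm: a listed point, or the origin of a listed thing).
The state is a dict: "clock": time; "joint_pos": joint angles; "dq": joint speeds; "joint_torque": joint torques, N m; "position": TCP position; "tcp_rot": TCP orientation; "wrist_force": force on the tool from outside, world axes, zero at the start; "torque": the same for the moment, N m; "opening": finger opening in mm; "finger_force": force on a finger pad.
Only numpy, scipy, OpenCV 4.12 (cv2) and the standard library are available. Lean on these libraries where they do the work, as an engineer would, in place of code of your own. Each camera call takes 0.05 s, during which the arm holds its last target. There are 200 camera calls.

## Working session

There is one attempt and no reset: what is moved stays moved. The work goes in short steps, Python scripts to look and compute and a tool call to move; the robot and the scene stay as the last step left them, time stands still between calls to the robot, and variables do not carry over. Pictures are saved under pics/ and viewed, at most 10 in all, crops included, and the job is handed in when it is done.

Besides the shell and the picture viewer there is one more tool, called after "Request:" as name(argument=value, ...) on one line, values as JSON. send_rows: Moves the arm, as the interface text tells. Its arguments: {"type":"object","properties":{"gripper":{"type":"array"},"translation":{"type":"array"},"dr":{"type":"array"},"force":{"type":"number"}},"required":["gripper","translation","dr"]}

```bash
mkdir -p pics; ls; cat > h.py <<'E'
import numpy as np, cv2
from station import *
def W(c,p): 
    T=np.array(c["world_from_camera"]); return T[:3,:3]@np.array(p)+T[:3,3]
def foc(c): return 210/np.tan(np.radians(c["vertical_fov"])/2)
def proj(c,P):
    T=np.array(c["world_from_camera"]); q=T[:3,:3].T@(np.array(P)-T[:3,3]); return q[:2]/q[2]*foc(c)+[c["cx"],c["cy"]]
def onz(c,uv,z):
    T=np.array(c["world_from_camera"]); d=T[:3,:3]@[(uv[0]-c["cx"])/foc(c),(uv[1]-c["cy"])/foc(c),1]; return T[:3,3]+d*(z-T[2,3])/d[2]
E
python3 - <<'E'
from h import *
print(read_state())
ims=[]
for n in("side","top"):
    c=capture(n); ims.append(c["pixels"]); cv2.imwrite(f"pics/{n}0.png",c["pixels"])
    print(n,c["vertical_fov"],np.round(c["world_from_camera"],3).tolist())
    for t in("jig","bar_edge","stop_face","mould_plate","press_land"):
        for r in pinpoint(c,t): print(t,np.round(W(c,r["xyz"]),1),np.round(r["confidence"],2),np.round(proj(c,W(c,r["xyz"]))))
E
```

```text
pics
{'clock': 0.0, 'joint_pos': array([ 1.38249576,  0.50836356, -0.23754781,  1.50112885,  0.12567873,
        1.14891375, -0.15481277]), 'dq': array([-0.00050257, -0.00076888,  0.00016754,  0.00033056,  0.00024433,
       -0.00032215,  0.00022567]), 'joint_torque': array([ 8.28412685e-04, -6.20603514e+01, -2.18578666e+00, -2.49653900e+01,
        1.28969166e-02,  1.19865153e-02, -8.11126398e-06]), 'position': array([ 180.79132225, -597.75014127,  230.41587617]), 'tcp_rot': array([-3.13976740e+00,  2.43388398e-06,  2.93816051e-01]), 'wrist_force': array([ 0.02905338,  0.09585725, -0.07592235]), 'torque': array([-0.00596438, -0.04147344, -0.02619523]), 'finger_force': 0.0, 'opening': 85.44334253093727}
side 42.02317751472604 [[-0.999, -0.02, 0.044, 528.039], [-0.048, 0.472, -0.88, 1007.084], [-0.003, -0.881, -0.472, 637.671], [0.0, 0.0, 0.0, 1.0]]
jig [ 577.4 -121.1   -3.1] 0.88 [280. 219.]
jig [ 526.5 -306.6   -4.6] 0.85 [302. 186.]
jig [ 375.8 -129.3   -2.8] 0.41 [365. 219.]
bar_edge [ 552.2 -316.6   24. ] 0.87 [292. 174.]
bar_edge [ 609.2 -121.8   27.3] 0.78 [266. 208.]
bar_edge [ 3.744e+02  1.006e+02 -1.000e-01] 0.52 [377. 275.]
stop_face [ 656.3 -126.7   10.6] 0.7 [247. 212.]
stop_face [ 600.9 -328.4    9.5] 0.64 [274. 177.]
stop_face [ 580.8 -120.4   -1.1] 0.18 [278. 219.]
mould_plate [ 558.2 -117.2   21.5] 0.71 [288. 211.]
press_land [ 517.5 -116.    29.6] 0.66 [305. 209.]
top 56.81532838672081 [[0.021, -0.989, 0.146, 437.629], [-1.0, -0.022, -0.005, -85.065], [0.008, -0.146, -0.989, 905.971], [0.0, 0.0, 0.0, 1.0]]
jig [ 582.9 -115.7   -2.6] 0.98 [289. 207.]
jig [ 524.1 -302.3    2.4] 0.87 [368. 234.]
bar_edge [ 613.5 -123.5   25.2] 0.96 [293. 192.]
bar_edge [ 558.1 -314.8   29.6] 0.93 [376. 218.]
stop_face [ 601.8 -327.3   10.6] 0.72 [379. 200.]
stop_face [ 657.9 -128.    11.7] 0.62 [295. 175.]
mould_plate [ 549.7 -111.6   20.8] 0.59 [287. 220.]
press_land [ 520.5 -112.5   28.9] 0.92 [287. 232.]
```

```bash
python3 - <<'E'
import cv2,numpy as np
a=cv2.imread("pics/side0.png")[130:270,200:360];b=cv2.imread("pics/top0.png")[150:290,230:430]
o=np.hstack([cv2.resize(a,(400,350),interpolation=3),cv2.resize(b,(400,280),interpolation=3).copy() if 0 else cv2.resize(b[:,:160],(400,350),interpolation=3)])
cv2.imwrite("pics/crop0.png",o)
E
```

```text
(no output)
```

View pics/top0.png

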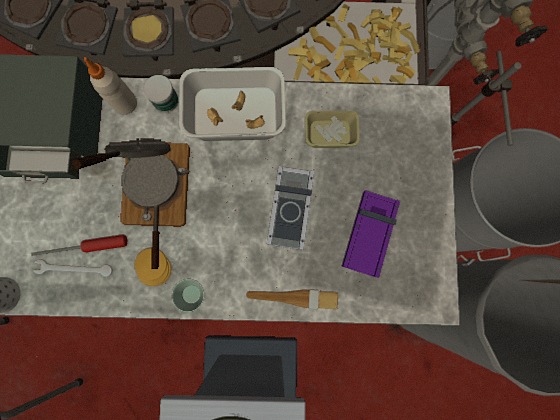

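View pics/side0.png

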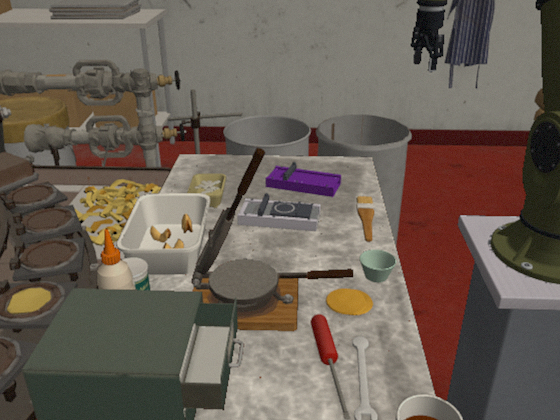

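View pics/crop0.png

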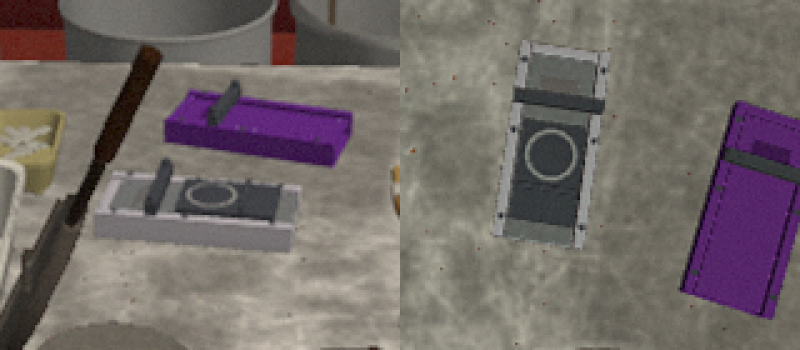

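Two candidates look like the jig: the silver-grey one at top (290,207) / side (280,213), and the purple one at top (370,234) / side (303,180). The task rules out purple, and only the silver one holds the dark plate with the ring, so that is the target (confirmed in the crop). Next I fit the jig pose and plate position to the outlines in both views.

```bash
cat >> h.py <<'E'
def box(x0,x1,y,z0,z1): return np.array([[a,b,c] for a in(x0,x1) for b in(-y,y) for c in(z0,z1)],float)
def place(P,x,y,a):
    R=np.array([[np.cos(a),-np.sin(a),0],[np.sin(a),np.cos(a),0],[0,0,1]]); return P@R.T+[x,y,0]
def sil(c,boxes,S=8):
    m=np.zeros((420*2,560*2),np.uint8)
    for B in boxes:
        uv=np.array([proj(c,p) for p in B])+.5
        h=cv2.convexHull(np.float32(uv*2*16)).astype(np.int32); cv2.fillConvexPoly(m,h,255,cv2.LINE_AA,4)
    return cv2.resize(m,(560,420),interpolation=cv2.INTER_AREA)/255.
def pick(c,t,near):
    best=None
    for r in outline_of(c,t):
        v,u=np.nonzero(r["mask"])
        d=np.hypot(u.mean()-near[0],v.mean()-near[1])
        if best is None or d<best[0]: best=(d,r["mask"].astype(float),r["confidence"])
    return best[1]
E
cat > fit.py <<'E'
from h import *
from scipy.optimize import minimize
cs=[capture("top"),capture("side")]
J0=np.array([580,-117,-.11])
ms=[pick(c,"jig",proj(c,[580,-117,15])) for c in cs]
JB=[box(-94,90,42,0,27.5),box(30,42,42,27.5,41.5)]
def cost(p,k=(0,1)): return sum(np.abs(sil(cs[i],[place(B,*p) for B in JB])-ms[i]).sum()/ms[i].sum() for i in k)
def mn(f,x0,st):
    s=np.vstack([x0]+[np.array(x0)+np.eye(len(x0))[i]*st[i] for i in range(len(x0))])
    return minimize(f,x0,method="Nelder-Mead",options=dict(initial_simplex=s,xatol=.01,fatol=1e-5))
for k in((0,),(1,),(0,1)):
    r=mn(lambda p:cost(p,k),J0,[6,6,.06]); print(k,np.round(r.x,3),round(r.fun,3))
J=r.x
for k in((0,),(1,),(0,1)):
    mp=[pick(cs[i],"mould_plate",proj(cs[i],[550,-114,25])) for i in k]
    def cp(p): 
        return sum(np.abs(sil(cs[i],[place(place(box(-46,46,30,22,32),p[0],p[1],0),*J)])-m).sum()/m.sum() for i,m in zip(k,mp))
    q=mn(cp,[-30,0],[6,3]); print("plate in jig",k,np.round(q.x,2),round(q.fun,3),[m.sum() for m in mp])
np.save("J.npy",J)
for c in cs: print([np.round(W(c,r["xyz"])) for r in pinpoint(c,"mould_plate")+pinpoint(c,"press_land")])
print(read_state()["clock"])
o=[]
for c in cs:
    im=cv2.resize(c["pixels"],None,fx=4,fy=4,interpolation=3)
    for B,col in((place(box(-94,90,42,27.5,27.5),*J),(0,0,255)),(place(place(box(-46,46,30,32,32),q.x[0],q.x[1],0),*J),(0,255,0)),(place(box(30,42,42,41.5,41.5),*J),(255,255,0))):
        uv=np.array([proj(c,p) for p in B])+.5
        cv2.polylines(im,[np.int32(cv2.convexHull(np.float32(uv*4)))],True,col,1)
    u=np.int32(proj(c,[J[0],J[1],20])*4); o.append(im[u[1]-200:u[1]+200,u[0]-190:u[0]+190])
cv2.imwrite("pics/fit.png",np.hstack(o))
E
python3 fit.py
```

```text
(0,) [ 5.81638e+02 -1.17555e+02 -1.26000e-01] 0.608
(1,) [ 5.81774e+02 -1.19799e+02 -1.40000e-01] 0.399
(0, 1) [ 5.81771e+02 -1.17923e+02 -1.30000e-01] 1.016
plate in jig (0,) [196.31 -69.55] 0.523 [np.float64(1874.0)]
plate in jig (1,) [-29.96  -8.65] 0.187 [np.float64(567.0)]
plate in jig (0, 1) [-29.82  -8.6 ] 1.784 [np.float64(1874.0), np.float64(567.0)]
[array([ 549., -112.,   21.]), array([ 518., -110.,   30.])]
[array([ 553., -119.,   19.]), array([ 518., -110.,   33.])]
1.2
```

View pics/fit.png

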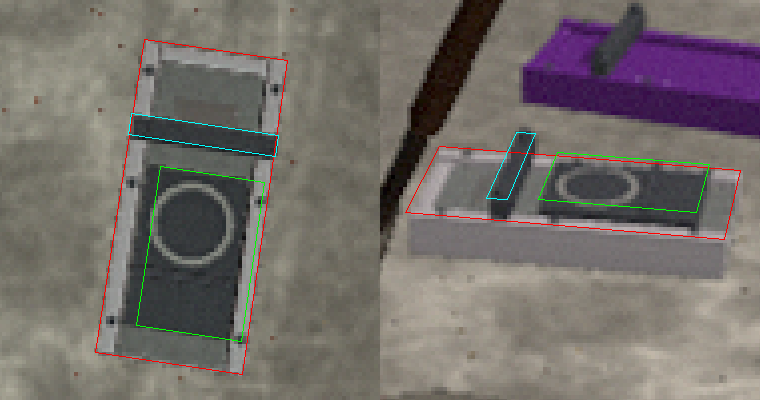

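Overlay: the jig outline fits in both views (J = 581.8, -117.9, yaw -0.13). The plate is visibly centred between the rails, so its fitted y is an artefact of the mask. Its rear edge matches plate x ≈ -30, which agrees with the press_land pinpoints (518,-110). Now to work out the move to hover over it.

```bash
cat >> h.py <<'E'
from scipy.spatial.transform import Rotation as R
J=np.array([581.8,-117.9,-.13])
def move(P,yaw=-.13):
    s=read_state(); A=R.from_euler("xyz",s["tcp_rot"]); B=R.from_euler("xyz",[np.pi,0,yaw])
    print("shift",np.round(A.inv().apply(np.array(P)-s["position"])/500,4),"dr",np.round((A.inv()*B).as_rotvec()/np.pi,4))
def j2w(x,y,z): return place(np.array([[x,y,z]]),*J)[0]
def w2j(p): 
    d=np.array(p)-[J[0],J[1],0]; c,s=np.cos(J[2]),np.sin(J[2]); return np.array([c*d[0]+s*d[1],-s*d[0]+c*d[1],d[2]])
E
python3 -c "
from h import *
move(j2w(-62,0,120))"
```

```text
shift [ 0.9325 -0.7383  0.2226] dr [-0.      0.      0.1349]
```

Request:
send_rows(gripper=[-1,-1,-1,-1,-1,-1,-1,-1,-1,-1,-1,-1,-1,-1,-1,-1,-1,-1,-1,-1], translation=[[0.93,-0.738,0],[0.93,-0.738,0],[0.93,-0.738,0],[0.93,-0.738,0],[0.93,-0.738,0],[0.93,-0.738,0],[0.93,-0.738,0],[0.93,-0.738,0],[0.93,-0.738,0],[0.93,-0.738,0],[0.93,-0.738,0],[0.93,-0.738,0],[0.93,-0.738,0],[0.9325,-0.7383,0.22],[0.9325,-0.7383,0.22],[0.9325,-0.7383,0.22],[0.9325,-0.7383,0.22],[0.9325,-0.7383,0.22],[0.9325,-0.7383,0.22],[0.9325,-0.7383,0.22]], dr=[[0,0,0.135],[0,0,0.135],[0,0,0.135],[0,0,0.135],[0,0,0.135],[0,0,0.135],[0,0,0.135],[0,0,0.135],[0,0,0.135],[0,0,0.135],[0,0,0.135],[0,0,0.135],[0,0,0.135],[0,0,0.135],[0,0,0.135],[0,0,0.135],[0,0,0.135],[0,0,0.135],[0,0,0.135],[0,0,0.135]])

```text
clock: 3.7
position: [520.7, -110.0, 122.1]
tcp_rot: [3.141, -0.001, -0.13]
wrist_force: [-0.5, 0.1, -0.5]
opening: 0.0
finger_force: 0.0
```

Request:
send_rows(gripper=[-1,-1,-1,-1,-1], translation=[[0,0,0.08],[0,0,0.15],[0,0,0.15],[0,0,0.15],[0,0,0.15]], dr=[[0,0,0],[0,0,0],[0,0,0],[0,0,0],[0,0,0]])

```text
clock: 4.32
position: [521.4, -110.0, 47.8]
tcp_rot: [3.141, -0.003, -0.13]
wrist_force: [-0.7, 0.2, 0.3]
opening: -0.3
finger_force: 0.0
```

```bash
python3 - <<'E'
from h import *
s=read_state(); print(s["position"],w2j(s["position"]),s["wrist_force"])
o=[]
for n in("top","side"):
    c=capture(n); im=cv2.resize(c["pixels"],None,fx=5,fy=5,interpolation=3)
    u=np.int32(proj(c,j2w(-40,0,25))*5); o.append(im[u[1]-250:u[1]+250,u[0]-200:u[0]+200])
cv2.imwrite("pics/hover.png",np.hstack(o))
E
```

```text
[ 521.35955776 -110.02986995   47.77165773] [-6.09506769e+01 -3.14238561e-02  4.77716577e+01] [-0.67611719  0.21955061  0.2812874 ]
```

View pics/hover.png

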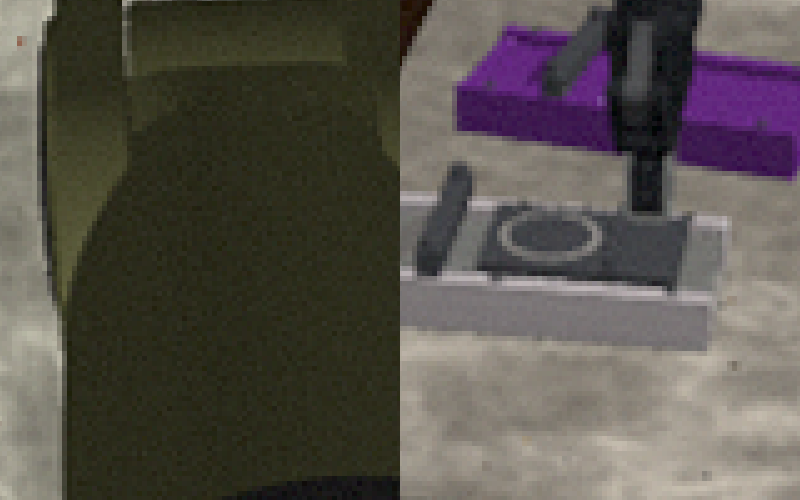

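In the hover view (right half), the fingertip at px 630-670 sits over the land, between the rib (~620) and the plate's rear end (~683). I'll lower it and press.

Request:
send_rows(gripper=[-1,-1,-1,-1,-1,-1], translation=[[-0.003,0,0.02],[-0.003,0,0.028],[-0.003,0,0.034],[-0.003,0,0.038],[-0.003,0,0.042],[-0.003,0,0.042]], dr=[[0,0,0],[0,0,0],[0,0,0],[0,0,0],[0,0,0],[0,0,0]])

```text
clock: 5.18
position: [518.3, -109.7, 25.4]
tcp_rot: [3.141, 0.001, -0.13]
wrist_force: [-2.9, 1.6, 7.3]
opening: -0.1
finger_force: 3.6
```

Request:
send_rows(gripper=[-1,-1,-1,-1,-1,-1,-1,-1], translation=[[0,0,0.005],[0,0,0.005],[0.008,0,0.005],[0.016,0,0.005],[0.024,0,0.005],[0.032,0,0.005],[0.04,0,0.005],[0.04,0,0.005]], dr=[[0,0,0],[0,0,0],[0,0,0],[0,0,0],[0,0,0],[0,0,0],[0,0,0],[0,0,0]])

```text
clock: 6.18
position: [537.6, -112.2, 22.9]
tcp_rot: [3.141, 0.002, -0.13]
wrist_force: [-4.5, 0.7, 9.2]
opening: -0.2
finger_force: 4.4
```

```bash
python3 - <<'E'
from h import *
s=read_state(); print(s["position"],w2j(s["position"]),s["wrist_force"])
c=capture("side"); im=cv2.resize(c["pixels"],None,fx=5,fy=5,interpolation=3)
u=np.int32(proj(c,j2w(-10,0,25))*5); cv2.imwrite("pics/mid.png",im[u[1]-200:u[1]+150,u[0]-280:u[0]+280])
E
```

```text
[ 537.55758801 -112.22498877   22.91203935] [-44.60476503  -0.10820226  22.91203935] [-4.49228351  0.72188204  9.21725973]
```

View pics/mid.png

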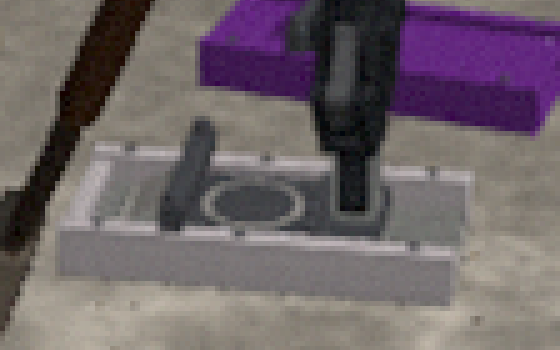

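The picture shows the plate pressed down, moving with the fingertips and its front entering under the bar (px ~185,215). I'll continue the slide.

Request:
send_rows(gripper=[-1,-1,-1,-1,-1,-1,-1,-1,-1,-1,-1], translation=[[0.008,0,0],[0.016,0,0],[0.024,0,0],[0.032,0,0],[0.04,0,0],[0.048,0,0],[0.056,0,0],[0.064,0,0],[0.072,0,0],[0.08,0,0],[0.08,0,0]], dr=[[0,0,0],[0,0,0],[0,0,0],[0,0,0],[0,0,0],[0,0,0],[0,0,0],[0,0,0],[0,0,0],[0,0,0],[0,0,0]])

```text
clock: 7.6
position: [573.7, -117.0, 21.8]
tcp_rot: [3.141, 0.009, -0.13]
wrist_force: [-7.8, 1.1, 6.4]
opening: -0.2
finger_force: 7.3
```

```bash
python3 - <<'E'
from h import *
s=read_state(); print(s["position"],w2j(s["position"]),s["wrist_force"])
c=capture("side"); im=cv2.resize(c["pixels"],None,fx=5,fy=5,interpolation=3)
u=np.int32(proj(c,j2w(0,0,25))*5); cv2.imwrite("pics/mid2.png",im[u[1]-200:u[1]+150,u[0]-280:u[0]+280])
E
```

```text
[ 573.731135   -117.03104015   21.77817133] [-8.11342593 -0.18437292 21.77817133] [-7.82010938  1.11151002  6.41804219]
```

View pics/mid2.png

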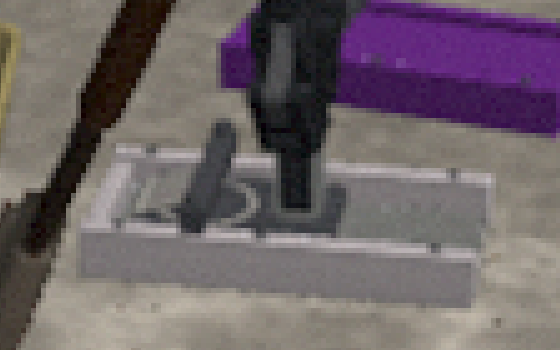

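The plate is now well under the bar, with the fingertips (px 275-322) against the rib. About 13 mm to go.

Request:
send_rows(gripper=[-1,-1,-1,-1,-1,-1,-1], translation=[[0.008,0,0],[0.016,0,0],[0.022,0,0],[0.028,0,0],[0.034,0,0],[0.034,0,0],[0.034,0,0]], dr=[[0,0,0],[0,0,0],[0,0,0],[0,0,0],[0,0,0],[0,0,0],[0,0,0]])

```text
clock: 8.52
position: [586.4, -118.9, 21.1]
tcp_rot: [3.14, 0.017, -0.13]
wrist_force: [-20.4, 3.8, 12.3]
opening: -0.0
finger_force: 12.8
```

Request:
send_rows(gripper=[-1,-1,-1], translation=[[0.006,0,0],[0.01,0,0],[0.01,0,0]], dr=[[0,0,0],[0,0,0],[0,0,0]])

```text
clock: 8.9
position: [586.6, -119.0, 20.3]
tcp_rot: [3.14, 0.027, -0.13]
wrist_force: [-30.7, 5.5, 19.4]
opening: 0.2
finger_force: 18.3
```

```bash
python3 - <<'E'
from h import *
s=read_state(); print(w2j(s["position"]),s["wrist_force"])
c=capture("side"); im=cv2.resize(c["pixels"],None,fx=5,fy=5,interpolation=3)
u=np.int32(proj(c,j2w(20,0,25))*5); cv2.imwrite("pics/home.png",im[u[1]-200:u[1]+150,u[0]-280:u[0]+280])
E
```

```text
[ 4.86998718 -0.44664549 20.32898704] [-30.68771171   5.52482629  19.38782708]
```

View pics/home.png

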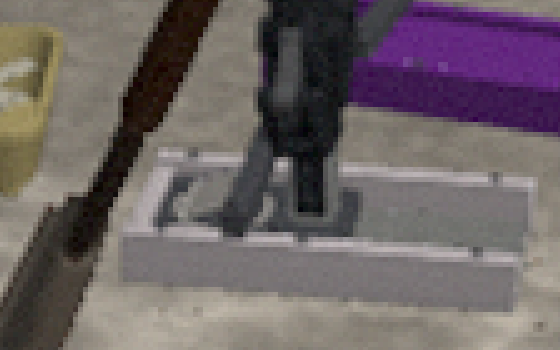

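The plate is home: its front is at the stop (px ~165,205), and the last 5 mm command added 10 N for only 0.2 mm of travel. I'll ease off the push, then lift away.

Request:
send_rows(gripper=[-1,-1,-1,-1,-1,-1,-1,-1,-1,-1,-1], translation=[[-0.012,0,0],[-0.024,0,0],[-0.024,0,-0.01],[-0.025,0,-0.02],[-0.026,0,-0.03],[-0.028,0,-0.04],[-0.03,0,-0.06],[-0.03,0,-0.1],[-0.03,0,-0.2],[-0.03,0,-0.3],[-0.03,0,-0.3]], dr=[[0,0,0],[0,0,0],[0,0,0],[0,0,0],[0,0,0],[0,0,0],[0,0,0],[0,0,0],[0,0,0],[0,0,0],[0,0,0]])

```text
clock: 10.32
position: [587.8, -118.5, 177.7]
tcp_rot: [3.141, -0.009, -0.13]
wrist_force: [-0.1, -0.4, -1.3]
opening: -0.2
finger_force: 0.0
```

```bash
python3 - <<'E'
from h import *
s=read_state(); print(w2j(s["position"]),s["wrist_force"],s["clock"])
c=capture("side"); im=cv2.resize(c["pixels"],None,fx=5,fy=5,interpolation=3)
for t in("mould_plate","press_land"):
  for r in pinpoint(c,t): print(t,np.round(w2j(W(c,r["xyz"])),1),r["confidence"])
u=np.int32(proj(c,j2w(20,0,25))*5); cv2.imwrite("pics/end.png",im[u[1]-200:u[1]+150,u[0]-280:u[0]+280])
E
```

```text
[6.05679754e+00 1.41200476e-01 1.77740169e+02] [-0.08091668 -0.35159818 -1.32240257] 10.325
mould_plate [37.9 -5.5 12.4] 0.73
press_land [ 2.4 -3.4 29.3] 0.63
```

View pics/end.png

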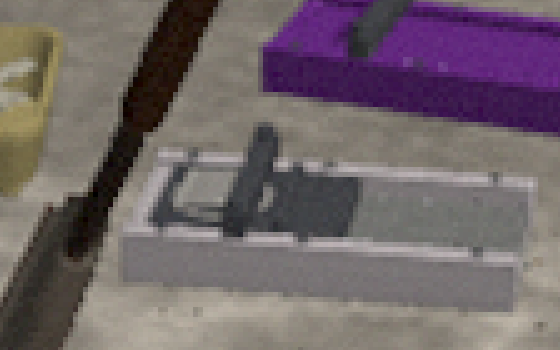

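The plate's front is against the stop (px ~155,205), its rear edge (px ~358) has not moved since release, and the arm is clear. Handing in.

```bash
python3 -c "
from station import *
print(job_done())"
```

```text
the job is handed in; nothing more can be done
None
```

I pressed the mould plate down, slid it under the bar and drag spring until it was home against the end stop, then let go and lifted clear; the job was handed in at about 10.4 s, with no verdict returned.

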